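# Zero the force sensor and clip the ringed mass on its snap hook

### The job

First zero the force sensor while its hook is still empty: press the round key on the logger until it clicks fully down, then let it come up again. Then take the aluminium mass that has a ring on top and push its ring in through the sprung gate of the snap hook under the sensor until the gate snaps shut behind it, and leave the mass hanging there still. Leave the ball-topped mass, the white jar and the beaker where they stand.

Things in the scene. Friction and masses are not known exactly. Their poses are not given: they have to be found in the camera images.
- stand: Fixed laboratory stand. Origin on the bench straight below the hook's seat, z up. Its -x is the side of the hook's mouth and gate; the upright rod (12 mm thick, 512 mm tall) stands at x +22, y +170 mm on a foot plate 200 x 130 x 14 mm centred at y +175. A thin rod at height 330 mm runs from it to the sensor over the hook.
- hook_seat (a point): Where the top bar of the hung ring rests, 230 mm above the bench; axes as the stand's. Hook of 6 mm wire in the x-z plane: bowl of centreline radius 11 mm, its underside 9 mm below the seat, shank at x +11, tip at x -11. The ring enters by moving its top bar along +x, 15 to 22 mm above the seat, to over the seat, then down into the bowl, which lets the gate spring shut above it.
- hook_tip (a point): Top of the hook's free tip, 10 mm above the seat and 11 mm to its -x side. The mouth, 31 mm high, lies above it and is closed by the gate.
- sensor_base (a point): Centre of the underside of the grey sensor housing, 65 mm above the seat (295 mm above the bench). The housing measures 34 (x) x 46 (y) x 60 mm. It leaves no room over the hook: a gripper that holds the block must lean back, coming tilted (30 to 45 degrees) from the -x side.
- gate (a joint): Sprung gate of the hook, rad: 0 shut, stop at 0.75. A straight 5 mm bar, 34 mm long, hinged at its top end (x -11, 44 mm above the seat), hanging down to the tip; its lower end swings inward only, towards +x, and springs back. Torque 0.03 N m at the start of opening, 0.05 N m fully open: about 1 to 3 N pushed with the ring.
- logger: Grey data logger lying flat on the bench, fixed, 120 (x) x 76 (y) x 28 mm, black screen on its +x half. Origin at the centre of its underside, z up.
- key_top (a point): Centre of the top of the round white key (22 mm across), 34.5 mm above the bench, 32 mm to the -x side of the logger's centre, the only key.
- zero_key (a joint): Travel of the key downwards, m: 0 up, 0.004 fully down. A dome switch: resistance climbs to about 4.5 N at 2.3 mm, then gives way to about 2.5 N and the key drops to its stop; it comes up by itself.
- weight: The mass to hang (0.18 to 0.33 kg, loose, one rigid piece, 173 mm tall): upright aluminium block 40 x 40 x 55 mm, on it an 8 mm rod up to 130 mm, on that an upright steel ring of 6 mm bar, 47 mm outside, 35 mm inside, centre at 150 mm. The ring stands in the block's y-z plane: one looks through it along x. Origin at the centre of the underside, z up.
- ring_top (a point): Centre of the bar at the top of the ring, 170 mm above the weight's underside; axes as the weight's.
- spare: A like mass (block 40 x 40 x 55 mm, rod) but with a 20 mm ball on top instead of a ring, 115 mm tall; leave alone. Origin at the centre of the underside.
- bottle: White plastic jar, 52 mm across, 100 mm tall; leave alone. Origin at the centre of the underside.
- beaker: Glass beaker, 64 mm across, 85 mm tall; leave alone. Origin at the centre of the underside.
Things that resemble listed ones, but are neither listed nor needed, are in the scene too. What is shaped like the weight but orange or purple is not meant.

How it is judged:
By the outcome, as a careful person would: the job done as asked, in the order asked, and still so for the second after the job is handed in, with the robot touching nothing.
It also fails if it takes over 64 s, if anything falls off the work surface, if the arm or the gripper's body presses on something with over 40 N, if the wrist force passes 120 N, or if a joint passes its speed limit or range.

### The arm

A 6-joint arm with a two-finger parallel gripper is mounted at the origin on the work surface. World frame = base frame: x ahead of the robot, y to its left, z up, the work surface at z = 0. Lengths are in mm, angles in rad, forces in N, time in s.
With the tool pointing down it reaches from about 350 to 875 mm from the base axis. Payload 4.2 kg.
Tool frame: the origin (TCP) lies between the finger pads; the fingertips stand 11 mm ahead of it and the grasp point (between the pads) lies 8 mm behind it; z points along the fingers, y is the direction in which the jaws open and shut (so a half turn about z gives the same grasp; the last joint's range is limited). The gripper opens to 85 mm and grips with 20 to 120 N. Pads are 22 mm wide; open, the fingers measure 114 mm over their backs; the gripper's body (76 mm by 85 mm) begins 54 mm behind the grasp point. The pads swing forward as they close: fully open they stand 13 mm farther back than shut.
Start: joints at [1.488, 0.385, 0.008, 0, -1.194, -0.259], TCP at [209.457, 588.835, 242.312] pointing down, gripper open.
Joint ranges: [-3.14, 3.14], [-1.21, 2.06], [-1.07, 1.41], [-3.16, 2.05], [-2.99, -0.16], [-3.1, 3.1]. Speed limits (rad/s): [2.79, 2.79, 3.14, 3.14, 3.14, 3.14].

### API

Orientations are given as a unit quaternion [x, y, z, w].
In Python, from bench import * gives the robot as it stands.
- The arm moves only by the tool servo_tool, never from a script. Its argument "rows" is a list of rows, each a list of 7 numbers: the opening, from 0 (shut) to 1 (fully open), then the shift along the tool's x, y, z in cm, then the turn, a rotation vector about the tool's x, y, z in degrees. A call has 1 to 12 rows; each row shifts and turns the commanded pose from where the row before left it, along the tool's axes as they then stand; what a row does not reach is not made up. A row lasts 1/10 s, in which the tool goes at most 50 mm and 8.59 degrees, less where a joint would pass 70% of its speed; a pose out of reach is approached as far as the arm can. A call is refused whole if a number of a shift passes 5 or a number of a turn 8.59, either way. A call with a gripper value outside its range is refused whole. The fingers move at their own pace and stop on an object; the grip force is fixed at half the most. Time passes only in rows, so rows that do not move let the fingers close. It gives the time, the measured TCP pose, the force and the opening at its end, in the units of the state.
- read_state(): the state, without advancing time (a new reading comes with each control period).
- get_image(name): name is "scene" or "top"; returns a dict with "image" (384x512x3 uint8, red, green, blue), "mtx" (3x3 intrinsics, pixels), "k1" (the pictures are not rectified: a ray, as slopes to the right and down, at radius r is drawn at 1 + k1 r^2 times it, then the intrinsics apply), "extrinsics" (4x4, takes a point from camera to world coordinates). Camera axes: x right, y up, looking along -z (the intrinsics and any distortion apply to the point x, -y, -z); pixel columns grow to the right and rows downward; lengths in mm; the calibration is good to about 2 mm. A picture is of the moment at which its call begins. There is no depth.
- job_done(): hands the job in, once; it reports no verdict.
The state is a dict: "clock": time; "joints": joint angles; "joint_vel": joint speeds; "joint_efforts": joint torques, N m; "position": TCP position; "ee_rot": TCP orientation; "contact_force": force on the tool from outside, world axes, zero at the start; "wrist_torque": the same for the moment, N m; "gripper_width": finger opening in mm.
Only numpy, scipy, OpenCV 4.12 (cv2) and the standard library are available. Lean on these libraries where they do the work, as an engineer would, in place of code of your own. Each camera call takes 0.05 s, during which the arm holds its last target. There are 200 camera calls.

## Working session

There is one attempt and no reset: what is moved stays moved. The work goes in short steps, Python scripts to look and compute and a tool call to move; the robot and the scene stay as the last step left them, time stands still between calls to the robot, and variables do not carry over. Pictures are saved under pics/ and viewed, about 8 in all and at most 12, crops included, and the job is handed in when it is done.

Besides the shell and the picture viewer there is one more tool, called after ">>>" as name(argument=value, ...), one argument or row to a line, values as JSON. servo_tool: Moves the arm, as the interface text tells. Its arguments: {"type":"object","properties":{"rows":{"type":"array","items":{"type":"array","items":{"type":"number"}}}},"required":["rows"]}

```bash
ls; mkdir -p pics
cat > h.py <<'E'
from bench import *
import numpy as np, cv2
from scipy.spatial.transform import Rotation as R
def snap(n,f):
    d=get_image(n); cv2.imwrite('pics/'+f+'.png',d['image'][:,:,::-1]); np.savez('pics/'+f+'.npz',**{k:d[k] for k in('image','mtx','k1','extrinsics')}); return d
def load(f): return np.load('pics/'+f+'.npz')
def ray(d,u,v):
    K=d['mtx'];E=d['extrinsics']; k=float(d['k1'])
    p=cv2.undistortPoints(np.array([[[u,v]]],float),K,np.array([k,0,0,0,0.])).ravel()
    return E[:3,3],E[:3,:3]@np.array([p[0],-p[1],-1.])
def onz(d,u,v,z):
    o,r=ray(d,u,v); return o+r*(z-o[2])/r[2]
def proj(d,P):
    E=d['extrinsics'];c=E[:3,:3].T@(np.array(P,float)-E[:3,3]); s=np.array([c[0],-c[1]])/-c[2]
    s=s*(1+float(d['k1'])*(s@s)); return (d['mtx']@np.append(s,1))[:2]
def tri(d1,p1,d2,p2):
    a,r=ray(d1,*p1);b,s=ray(d2,*p2); r=r/np.linalg.norm(r);s=s/np.linalg.norm(s)
    t=np.linalg.lstsq(np.c_[r,-s],b-a,rcond=None)[0]; x=a+t[0]*r;y=b+t[1]*s
    return (x+y)/2,np.linalg.norm(x-y)
E
python3 - <<'E'
from h import *
a=snap('scene','s0');b=snap('top','t0')
for d in(a,b):print(d['mtx'],d['k1'],np.round(d['extrinsics'],3))
print(read_state())
cv2.imwrite('pics/v0s.png',cv2.resize(a['image'][:,:,::-1],(800,600),interpolation=cv2.INTER_CUBIC))
cv2.imwrite('pics/v0t.png',cv2.resize(b['image'][:,:,::-1],(800,600),interpolation=cv2.INTER_CUBIC))
E
```

```text
pics
[[413.70168132   0.         260.28249047]
 [  0.         413.70168132 190.52707516]
 [  0.           0.           1.        ]] -0.018757785183553144 [[-4.410000e-01 -7.490000e-01  4.940000e-01  1.067786e+03]
 [ 8.980000e-01 -3.660000e-01  2.450000e-01  1.726400e+02]
 [-3.000000e-03  5.520000e-01  8.340000e-01  9.827300e+02]
 [ 0.000000e+00  0.000000e+00  0.000000e+00  1.000000e+00]]
[[391.61113963   0.         255.70164238]
 [  0.         391.61113963 192.27460905]
 [  0.           0.           1.        ]] -0.12880345397816906 [[ 8.500000e-02  9.740000e-01 -2.090000e-01  3.958030e+02]
 [-9.960000e-01  8.400000e-02 -1.500000e-02 -8.842500e+01]
 [ 3.000000e-03  2.100000e-01  9.780000e-01  1.167078e+03]
 [ 0.000000e+00  0.000000e+00  0.000000e+00  1.000000e+00]]
{'clock': 0.1, 'joints': array([ 1.48757986e+00,  3.85451547e-01,  6.74600674e-03, -4.08406956e-04,
       -1.19402782e+00, -2.58605685e-01]), 'joint_vel': array([-0.00012711, -0.00085526,  0.00305273,  0.00124785, -0.00016269,
        0.00062383]), 'joint_efforts': array([-3.63514300e-04, -3.93316054e+01,  1.88930619e+01,  4.19799864e+00,
       -2.55787134e-03,  5.75693264e-06]), 'position': array([209.32024517, 588.36043489, 241.345434  ]), 'ee_rot': array([ 9.85416928e-01, -1.70154353e-01, -1.04253089e-04,  9.81420194e-04]), 'contact_force': array([ 0.21842145, -0.05793913, -1.04753005]), 'wrist_torque': array([0.01066021, 0.04892153, 0.04063793]), 'gripper_width': 85.64967025992927}
```

View pics/v0s.png

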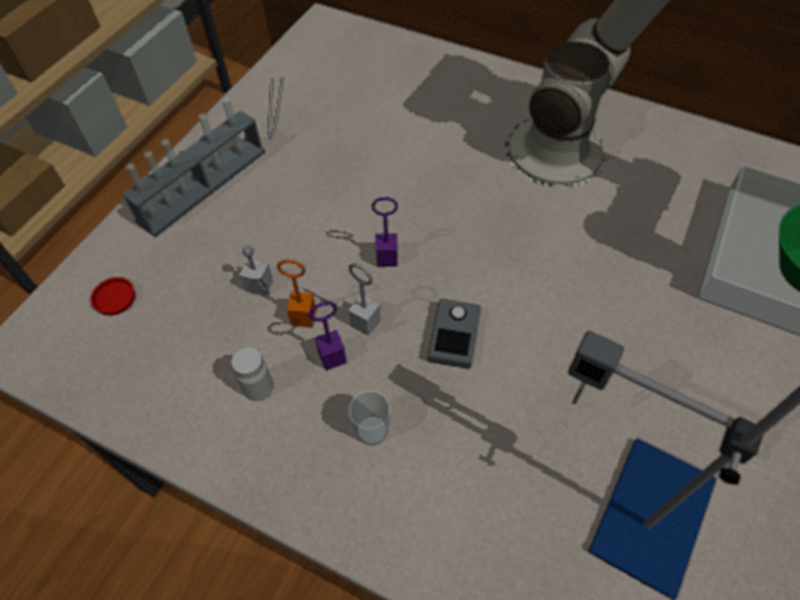

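View pics/v0t.png

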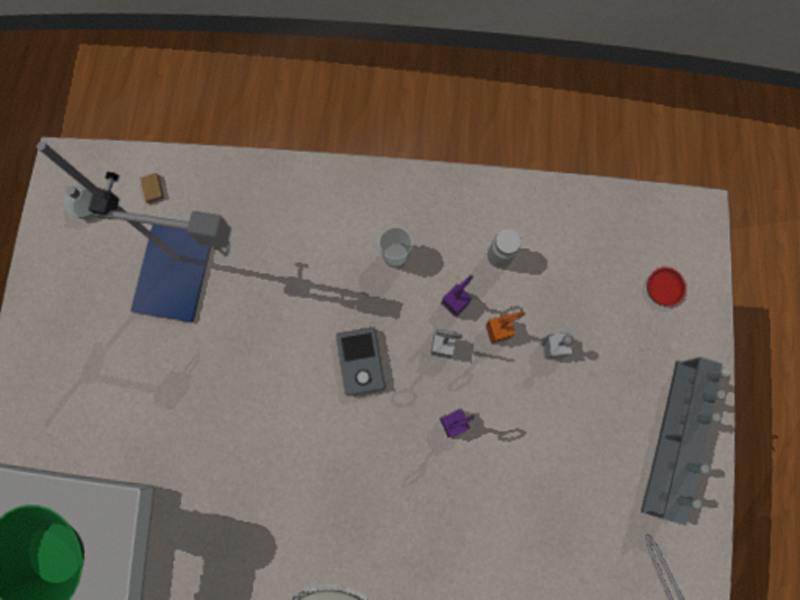

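Scene picture: the candidates for the weight (px in the 800x600 view) are the aluminium one with a ring (365,312), orange (300,305), purple (387,245) and (330,345), and the aluminium one with a ball (255,275). I choose (365,312), which is (443,343) in the top view. The logger key is at (458,313), the sensor at (596,360), and the blue foot at (655,515). Next, close crops.

Run:
```python
from h import *
a=load('s0');b=load('t0')
def tile(d,u0,v0,w,h):
    im=d['image'][v0:v0+h,u0:u0+w,::-1]; t=cv2.resize(im,(400,300),interpolation=cv2.INTER_CUBIC); s=400/w
    t=cv2.convertScaleAbs(t,alpha=1.4)
    for u in range((u0+9)//10*10,u0+w,10):
        x=int((u-u0)*s);cv2.line(t,(x,0),(x,4),(0,255,255),1);cv2.putText(t,str(u),(x-8,14),0,.32,(0,255,255),1)
    for v in range((v0+9)//10*10,v0+h,10):
        y=int((v-v0)*s);cv2.line(t,(0,y),(4,y),(0,255,255),1);cv2.putText(t,str(v),(5,y+3),0,.32,(0,255,255),1)
    return t
o=np.vstack([np.hstack([tile(a,205,160,80,60),tile(a,345,205,80,60)]),np.hstack([tile(b,260,195,60,45),tile(b,105,125,60,45)])])
cv2.imwrite('pics/v1.png',o)
# blue foot
for n,d in(('s',a),('t',b)):
    hsv=cv2.cvtColor(d['image'],cv2.COLOR_RGB2HSV);m=cv2.inRange(hsv,(100,120,30),(125,255,255))
    c=max(cv2.findContours(m,0,2)[0],key=cv2.contourArea)
    P=np.array([onz(d,*p[0],14)[:2] for p in c],np.float32);print(n,'foot',cv2.minAreaRect(P),cv2.contourArea(c))
    # logger key: bright blob near expectation
    u,v=((293,200) if n=='s' else (232,241)); g=cv2.cvtColor(d['image'],cv2.COLOR_RGB2GRAY); w=g[v-8:v+9,u-8:u+9]
    th=w.max()*0.78;ys,xs=np.where(w>th);print('key',w.max(),len(xs),onz(d,xs.mean()+u-8,ys.mean()+v-8,34.5),xs.mean()+u-8,ys.mean()+v-8)
```

```text
s foot ((676.0820922851562, 383.5958557128906), (126.46390533447266, 197.13819885253906), 85.6788558959961) 4251.5
key 149 43 [486.59329259 -13.09833476  34.5       ] 294.16279069767444 197.7906976744186
t foot ((600.6996459960938, 362.3557434082031), (70.24492645263672, 61.617897033691406), 89.38301849365234) 190.5
key 152 35 [488.89842048 -15.00465774  34.5       ] 231.82857142857142 241.0
```

View pics/v1.png

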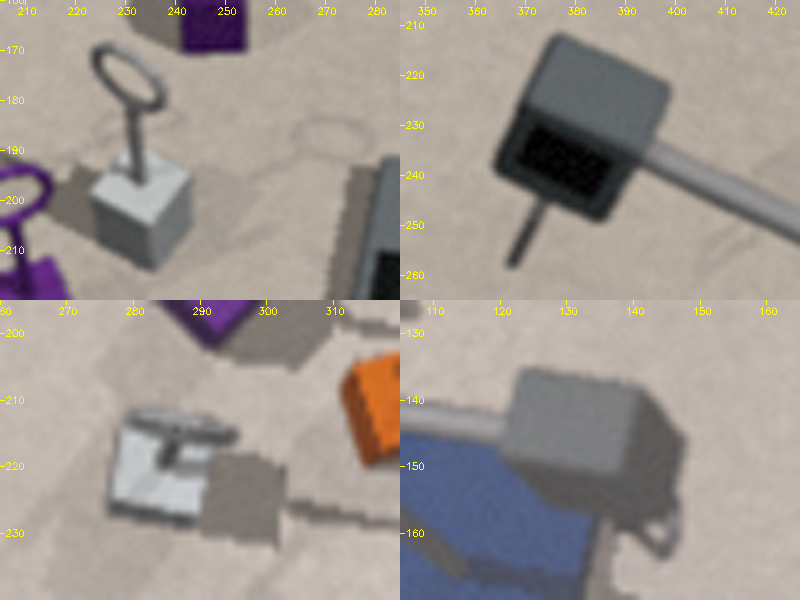

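The crops confirm the aluminium mass with the ring (ring centre at scene 230.6,175; block top 233.7,196.6), the sensor in both views, and the hook below it.

Run:
```python
from h import *
np.set_printoptions(precision=1,suppress=True)
a=load('s0');b=load('t0')
sc=[(376.4,211.6),(399,222),(393,235),(369.6,225)];tc=[(123.3,135),(141,138.2),(138.3,151.3),(120.5,149.3)]
print('sensor s',[onz(a,*p,355)[:2] for p in sc],np.mean([onz(a,*p,355) for p in sc],0));print('sensor t',[onz(b,*p,355)[:2] for p in tc],np.mean([onz(b,*p,355) for p in tc],0))
print('block s',[onz(a,*p,55)[:2] for p in [(223,198),(234.6,190),(243.4,196),(234,202.4)]])
print('block t',[onz(b,*p,55)[:2] for p in [(276.5,226.5),(290.8,227.7),(278.8,212.3)]])
print('ring s c',onz(a,230.6,175.2,150),'t c',onz(b,287.6,213.6,150),tri(a,(230.6,175.2),b,(287.6,213.6)))
print('ring ends s',onz(a,224.2,170,150),onz(a,237.4,181,150),' t',onz(b,280,212,150),onz(b,295.2,215.4,150))
print('hook low s',onz(a,367.5,257.5,222))
# logger outline
for n,d,u,v in(('s',a,291,212),('t',b,231,231)):
    hsv=cv2.cvtColor(d['image'],cv2.COLOR_RGB2HSV)
    lab=cv2.cvtColor(d['image'],cv2.COLOR_RGB2LAB); g=cv2.cvtColor(d['image'],cv2.COLOR_RGB2GRAY)
    m=((lab[...,2]<128)|(g<30)).astype(np.uint8); w=np.zeros_like(m);w[v-35:v+35,u-30:u+31]=1
    c=max(cv2.findContours(m*w,0,2)[0],key=cv2.contourArea)
    P=np.array([onz(d,*p[0],28)[:2] for p in c],np.float32);print('logger',n,cv2.minAreaRect(P))
print(proj(b,(676,383.6,14)),proj(a,read_state()['position']),proj(b,read_state()['position']))
```

```text
sensor s [array([645.8, 191.4]), array([648.8, 233. ]), array([678. , 230.8]), array([676.9, 188.9])] [662.4 211.  355. ]
sensor t [array([674.3, 228.9]), array([669.8, 187.3]), array([639.2, 188.6]), array([640.7, 229.6])] [656.  208.6 355. ]
block s [array([ 582.9, -178.7]), array([ 546.8, -163. ]), array([ 553.4, -132.9]), array([ 582.2, -145.9])]
block t [array([ 539.3, -139.4]), array([ 539.3, -180.4]), array([ 580.8, -142.9])]
ring s c [ 565.7 -158.3  150. ] t c [ 563.5 -161.6  150. ] (array([ 563.7, -160.9,  146.2]), np.float64(2.1901787412786553))
ring ends s [ 558.7 -180.3  150. ] [ 573.8 -135.   150. ]  t [ 566.1 -141.4  150. ] [ 560.5 -181.9  150. ]
hook low s [666.7 211.5 222. ]
logger s ((529.5159301757812, -5.0775146484375), (124.08255767822266, 72.23481750488281), 14.736396789550781)
logger t ((518.3294677734375, -7.598514556884766), (117.82028198242188, 72.42265319824219), 14.64704704284668)
[110.7 169.5] [587.7 155. ] [-23.9 320.9]
```

```bash
cat >> h.py <<'E'
def to(P,n=None,Rt=None):
    s=read_state();q=R.from_quat(s['ee_rot']);d=q.inv().apply(np.array(P,float)-s['position'])/10
    n=n or int(np.ceil(np.linalg.norm(d)/4.8));print('to',P,'n',n,'each',np.round(d/n,2),'total',np.round(d,2))
    if Rt is not None: print(' turn deg',np.round((q.inv()*Rt).as_rotvec(degrees=True),1))
def st():
    s=read_state();print(round(s['clock'],2),np.round(s['position'],1),'F',np.round(s['contact_force'],1),'w',round(s['gripper_width'],1),'j',np.round(s['joints'],2))
    M=R.from_quat(s['ee_rot']).as_matrix();print('toolx',np.round(M[:,0],3),'y',np.round(M[:,1],3),'z',np.round(M[:,2],3))
E
python3 - <<'E'
from h import *
np.set_printoptions(precision=1,suppress=True)
b=load('t0');a=load('s0')
def blob(d,lo,hi,z):
    m=cv2.inRange(cv2.cvtColor(d['image'],cv2.COLOR_RGB2HSV),lo,hi)
    m=cv2.morphologyEx(m,cv2.MORPH_OPEN,np.ones((7,7),np.uint8)) 
    for c in cv2.findContours(m,0,2)[0]:
        if 80<cv2.contourArea(c)<700:
            x=cv2.moments(c);print(onz(d,x['m10']/x['m00'],x['m01']/x['m00'],z))
print('purple');blob(b,(130,90,20),(155,255,255),45);print('orange');blob(b,(5,150,60),(15,255,255),45)
st();to((487.7,-14,241))
E
```

```text
purple
[ 418.2 -191.1   45. ]
[ 648.3 -176.3   45. ]
orange
[ 208.7 -739.9   45. ]
[ 600.7 -262.7   45. ]
[870.2 787.1  45. ]
[1166.2 -582.1   45. ]
0.1 [209.3 588.4 241.3] F [ 0.2 -0.1 -1. ] w 85.6 j [ 1.5  0.4  0.  -0.  -1.2 -0.3]
toolx [ 0.9 -0.3  0. ] y [-0.3 -0.9  0. ] z [-0. -0. -1.]
to (487.7, -14, 241) n 14 each [3.3 3.4 0. ] total [46.4 47.4  0.1]
```

>>> servo_tool(
  rows=[
    [0,3.3,3.4,0,0,0,0],
    [0,3.3,3.4,0,0,0,0],
    [0,3.3,3.4,0,0,0,0],
    [0,3.3,3.4,0,0,0,0],
    [0,3.3,3.4,0,0,0,0],
    [0,3.3,3.4,0,0,0,0],
    [0,3.3,3.4,0,0,0,0],
    [0,3.3,3.4,0,0,0,0],
    [0,3.3,3.4,0,0,0,0],
    [0,3.3,3.4,0,0,0,0],
    [0,3.3,3.4,0,0,0,0],
    [0,3.3,3.4,0,0,0,0],
  ],
)

```text
clock: 1.3
position: [445.9, 69.8, 242.3]
ee_rot: [0.985, -0.17, -0.0, -0.0]
contact_force: [1.3, 0.5, -0.7]
gripper_width: -0.1
```

Run:
```python
from h import *
st();to((487.7,-14,241));to((487.7,-14,60))
```

```text
1.3 [445.9  69.8 242.3] F [ 1.3  0.5 -0.7] w -0.1 j [ 0.52  0.08 -0.39 -0.   -1.09  0.71]
toolx [ 0.942 -0.335 -0.   ] y [-0.335 -0.942 -0.   ] z [-0.  0. -1.]
to (487.7, -14, 241) n 2 each [3.37 3.25 0.06] total [6.74 6.5  0.13]
to (487.7, -14, 60) n 5 each [1.35 1.3  3.65] total [ 6.74  6.5  18.23]
```

>>> servo_tool(
  rows=[
    [0,3.2,3.2,0,0,0,0],
    [0,3.2,3.2,0,0,0,0],
    [0,0,0,4.5,0,0,0],
    [0,0,0,4.5,0,0,0],
    [0,0,0,4.5,0,0,0],
    [0,0,0,4.0,0,0,0],
    [0,0,0,0,0,0,0],
    [0,0,0,0,0,0,0],
  ],
)

```text
clock: 2.1
position: [485.0, -10.1, 67.6]
ee_rot: [0.985, -0.17, -0.0, 0.0]
contact_force: [0.2, -0.0, 1.2]
gripper_width: 0.3
```

Run:
```python
from h import *
st();to((487.7,-14,60))
a=snap('scene','s1');b=snap('top','t1')
def tile(d,u0,v0,w,h,s=10):
    return cv2.resize(d['image'][v0:v0+h,u0:u0+w,::-1],(400,300),interpolation=cv2.INTER_CUBIC)
cv2.imwrite('pics/v2.png',np.hstack([tile(a,255,165,80,60),tile(b,200,205,60,45)]))
p=read_state()['position']-[0,0,11]
print('tip px s,t',proj(a,p),proj(b,p),'key',proj(a,(487.7,-14,34.5)),proj(b,(487.7,-14,34.5)))
```

```text
2.1 [485.  -10.1  67.6] F [ 0.2 -0.   1.2] w 0.3 j [ 0.32  0.36 -0.55  0.   -0.66  0.91]
toolx [ 0.942 -0.334 -0.001] y [-0.334 -0.942  0.001] z [-0.001 -0.001 -1.   ]
to (487.7, -14, 60) n 1 each [0.39 0.28 0.76] total [0.39 0.28 0.76]
tip px s,t [296.00466468 193.41015466] [229.34214502 240.96747958] key [293.69503023 197.97648786] [231.44259306 241.38300642]
```

View pics/v2.png

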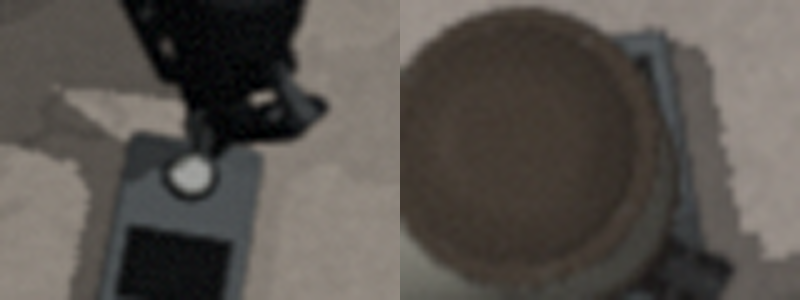

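The left crop shows the key at about scene (293,200), with the closed fingertips just behind and above it.

>>> servo_tool(
  rows=[
    [0,0.5,0.25,0,0,0,0],
    [0,0,0,1.0,0,0,0],
    [0,0,0,0.9,0,0,0],
    [0,0,0,0,0,0,0],
    [0,0,0,0.1,0,0,0],
    [0,0,0,0.1,0,0,0],
    [0,0,0,0.1,0,0,0],
    [0,0,0,0,0,0,0],
  ],
)

```text
clock: 3.0
position: [488.6, -14.0, 45.4]
ee_rot: [0.985, -0.17, 0.0, -0.0]
contact_force: [0.2, 0.3, 2.3]
gripper_width: 0.0
```

>>> servo_tool(
  rows=[
    [0,0,0,0.1,0,0,0],
    [0,0,0,0,0,0,0],
  ],
)

```text
clock: 3.2
position: [488.7, -14.0, 44.6]
ee_rot: [0.985, -0.17, 0.0, -0.0]
contact_force: [-0.9, 0.2, 3.2]
gripper_width: 0.4
```

>>> servo_tool(
  rows=[
    [0,0,0,0.1,0,0,0],
    [0,0,0,0,0,0,0],
  ],
)

```text
clock: 3.4
position: [488.7, -14.0, 43.5]
ee_rot: [0.985, -0.17, 0.0, -0.0]
contact_force: [-1.1, -0.1, 4.3]
gripper_width: -0.0
```

>>> servo_tool(
  rows=[
    [0,0,0,0.1,0,0,0],
    [0,0,0,0,0,0,0],
  ],
)

```text
clock: 3.6
position: [488.7, -14.0, 42.3]
ee_rot: [0.985, -0.17, 0.0, -0.0]
contact_force: [-0.4, -0.0, 4.1]
gripper_width: 0.0
```

>>> servo_tool(
  rows=[
    [0,0,0,0.1,0,0,0],
    [0,0,0,0,0,0,0],
  ],
)

```text
clock: 3.8
position: [488.7, -14.0, 41.6]
ee_rot: [0.985, -0.17, 0.0, 0.0]
contact_force: [-0.7, -0.1, 5.4]
gripper_width: 0.3
```

>>> servo_tool(
  rows=[
    [0,0,0,0.1,0,0,0],
    [0,0,0,0,0,0,0],
  ],
)

```text
clock: 4.0
position: [488.7, -14.0, 41.5]
ee_rot: [0.985, -0.17, 0.0, 0.0]
contact_force: [-3.1, 1.8, 14.2]
gripper_width: 0.1
```

Hard stop at TCP z 41.5 with 14 N after the give-way (about 4.0 mm travel), so the key is fully down. Releasing and rising.

>>> servo_tool(
  rows=[
    [0,0,0,-0.3,0,0,0],
    [0,0,0,-0.5,0,0,0],
    [0,0,0,-1,0,0,0],
    [0,0,0,-3,0,0,0],
    [0,0,0,-4.5,0,0,0],
    [0,0,0,-4.5,0,0,0],
    [0,0,0,-4.5,0,0,0],
    [0,0,0,-3,0,0,0],
    [0.5,0,0,0,0,0,8.5],
    [0.5,0,0,0,0,0,8.5],
    [0.5,0,0,0,0,0,8.5],
    [0.5,0,0,0,0,0,8.5],
  ],
)

```text
clock: 5.2
position: [488.1, -14.2, 253.5]
ee_rot: [0.891, -0.454, -0.0, -0.0]
contact_force: [0.1, 0.1, -0.4]
gripper_width: 42.6
```

>>> servo_tool(
  rows=[
    [0.5,0,0,0,0,0,8.5],
    [0.5,0,0,0,0,0,8.5],
    [0.5,0,0,0,0,0,8.5],
    [0.5,0,0,0,0,0,8.5],
    [0.5,0,0,0,0,0,8.5],
    [0.5,0,0,0,0,0,0],
  ],
)

```text
clock: 5.8
position: [488.2, -14.2, 253.3]
ee_rot: [-0.669, 0.744, 0.0, -0.0]
contact_force: [0.6, 0.4, 0.2]
gripper_width: 42.7
```

Run:
```python
from h import *
st();to((563.5,-160.5,250))
```

```text
5.8 [488.2 -14.2 253.3] F [0.6 0.4 0.2] w 42.7 j [ 0.3   0.14 -0.3  -0.   -1.13 -0.41]
toolx [-0.106 -0.994 -0.   ] y [-0.994  0.106  0.   ] z [-0.  0. -1.]
to (563.5, -160.5, 250) n 4 each [ 3.44 -2.26  0.08] total [13.75 -9.04  0.33]
```

>>> servo_tool(
  rows=[
    [0.5,3.44,-2.26,0,0,0,0],
    [0.5,3.44,-2.26,0,0,0,0],
    [0.5,3.44,-2.26,0,0,0,0],
    [0.5,3.44,-2.26,0,0,0,0],
    [0.5,0,0,2.5,0,0,0],
    [0.5,0,0,2.5,0,0,0],
    [0.5,0,0,0,0,0,0],
    [0.5,0,0,0,0,0,0],
  ],
)

```text
clock: 6.6
position: [563.9, -160.6, 203.6]
ee_rot: [-0.669, 0.743, -0.0, -0.0]
contact_force: [1.3, 0.3, 0.0]
gripper_width: 42.7
```

Run:
```python
from h import *
st();to((563.5,-160.5,157))
a=snap('scene','s2');b=snap('top','t2')
def tile(d,u0,v0,w,h):
    return cv2.resize(d['image'][v0:v0+h,u0:u0+w,::-1],(400,300),interpolation=cv2.INTER_CUBIC)
cv2.imwrite('pics/v3.png',cv2.convertScaleAbs(np.hstack([tile(a,190,140,80,60),tile(b,255,190,60,45)]),alpha=1.5))
```

```text
6.6 [ 563.9 -160.6  203.6] F [1.3 0.3 0. ] w 42.7 j [-0.    0.35 -0.15  0.   -1.07 -0.1 ]
toolx [-0.104 -0.995  0.001] y [-0.995  0.104  0.001] z [-0.001 -0.001 -1.   ]
to (563.5, -160.5, 157) n 1 each [-0.01  0.04  4.66] total [-0.01  0.04  4.66]
```

View pics/v3.png

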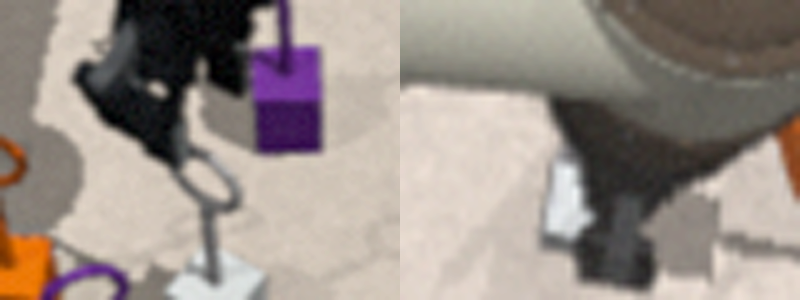

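The ring sits just under and between the two fingers (crop around 205,180). Descending, gripping and lifting.

>>> servo_tool(
  rows=[
    [0.5,0,0,2,0,0,0],
    [0.5,0,0,2,0,0,0],
    [0.5,0,0,0.6,0,0,0],
    [0.5,0,0,0,0,0,0],
    [0,0,0,0,0,0,0],
    [0,0,0,0,0,0,0],
    [0,0,0,0,0,0,0],
    [0,0,0,0,0,0,0],
    [0,0,0,0,0,0,0],
  ],
)

```text
clock: 7.6
position: [564.6, -160.6, 158.6]
ee_rot: [-0.669, 0.744, -0.001, 0.001]
contact_force: [-0.3, 0.7, 5.9]
gripper_width: 4.1
```

>>> servo_tool(
  rows=[
    [0,0,0,-1,0,0,0],
    [0,0,0,-3,0,0,0],
    [0,0,0,-4.5,0,0,0],
    [0,0,0,-4.5,0,0,0],
    [0,0,0,-4.5,0,0,0],
    [0,0,0,-2,0,0,0],
    [0,0,0,0,0,0,0],
  ],
)

```text
clock: 8.3
position: [564.7, -160.6, 355.7]
ee_rot: [-0.669, 0.744, -0.002, 0.002]
contact_force: [0.3, 0.1, -2.5]
gripper_width: 4.3
```

Run:
```python
from h import *
st();to((520,130,350))
```

```text
8.3 [ 564.7 -160.6  355.7] F [ 0.3  0.1 -2.5] w 4.3 j [-0.    0.26  0.11  0.   -1.41 -0.1 ]
toolx [-0.106 -0.994 -0.   ] y [-0.994  0.106 -0.007] z [ 0.007 -0.    -1.   ]
to (520, 130, 350) n 7 each [-4.06  1.08  0.08] total [-28.43   7.53   0.54]
```

>>> servo_tool(
  rows=[
    [0,-3,0.8,0,0,0,0],
    [0,-4,1,0,0,0,0],
    [0,-4.2,1.1,0,0,0,0],
    [0,-4.2,1.1,0,0,0,0],
    [0,-4.2,1.1,0,0,0,0],
    [0,-4,1.1,0,0,0,0],
    [0,-3,0.8,0,0,0,0],
    [0,-1.5,0.4,0,0,0,0],
    [0,0,0,0,8,0,0],
    [0,0,0,0,0,0,0],
    [0,0,0,0,0,0,0],
  ],
)

```text
clock: 9.4
position: [518.8, 126.3, 351.0]
ee_rot: [-0.667, 0.742, -0.051, 0.045]
contact_force: [-0.5, 0.1, -2.7]
gripper_width: 3.8
```

Run:
```python
from h import *
st();s=read_state();print(s['joints'].round(4),s['position'])
```

```text
9.4 [518.8 126.3 351. ] F [-0.5  0.1 -2.7] w 3.8 j [ 0.59  0.1  -0.14  0.09 -1.22 -0.72]
toolx [-0.106 -0.994  0.002] y [-0.985  0.105 -0.135] z [ 0.134 -0.016 -0.991]
[ 0.5913  0.1042 -0.1398  0.0938 -1.2248 -0.7245] [518.8310296  126.30306391 350.99619491]
```

```bash
cat > k.py <<'E'
import numpy as np
from scipy.optimize import least_squares as LS
from scipy.spatial.transform import Rotation as R
D=[([1.48758,.385452,.006746,-.0004,-1.19403],[209.32,588.36,241.35]),([.32,.36,-.55,0,-.66],[485,-10.1,67.6]),([.3,.14,-.3,0,-1.13],[488.2,-14.2,253.3]),
([0,.35,-.15,0,-1.07],[563.9,-160.6,203.6]),([0,.26,.11,0,-1.41],[564.7,-160.6,355.7]),([.5913,.1042,-.1398,.0938,-1.2248],[518.83,126.3,351.0])]
def fk(j,p,s=1):
    L0,lat,H,L1,A,B,T=p; z=R.from_euler('z',j[0]);F=R.from_euler('y',j[1]-j[2]);W=F*R.from_euler('x',s*j[3])*R.from_euler('y',-j[4])
    v=np.array([L0+L1*np.sin(j[1]),lat,H+L1*np.cos(j[1])])+F.apply([A,0,B])+W.apply([T,0,0])
    return z.apply(v),(z*W).apply([1,0,0])
def fit(s):
    return LS(lambda p:np.concatenate([fk(j,p,s)[0]-x for j,x in D]+[0.02*(p-[100,-160,400,400,400,0,250])]),[100,-160,400,400,400,0,250])
def ik(P,zt,p,s=1,x0=(.4,.3,-.3,0,-.5),lo=(-3.14,-1.21,-1.07,-3.16,-2.99)):
    lo=np.array(lo);hi=np.array([3.14,2.06,1.41,2.05,-.16])
    f=lambda j:np.concatenate([(fk(j,p,s)[0]-P),300*(fk(j,p,s)[1]-zt)])
    r=LS(f,x0,bounds=(lo,hi));return r.x,np.abs(r.fun).max()
E
python3 - <<'E'
from k import *
np.set_printoptions(precision=2,suppress=True)
for s in(1,-1):
    r=fit(s);p=r.x;print(s,p,np.abs(r.fun).max(),fk(D[-1][0],p,s)[1])
    for th in(30,38,45):
        for P in((520,130,35),(600,130,35),(650,100,35),(657,209,105),(657,209,130),(657,209,111)):
            t=np.radians(th);y=np.radians(-4.4);z=np.array([np.sin(t)*np.cos(y),np.sin(t)*np.sin(y),-np.cos(t)])
            b=min((ik(np.array(P),z,p,s,x0) for x0 in((.4,.3,-.3,0.2,-.5),(.4,.6,-.3,-.2,-.5),(.4,.3,.3,-2.9,-.5))),key=lambda q:q[1])
            print(th,P,*b)
E
```

```text
1 [   9.31 -164.34  -45.12  498.63  437.23    0.7     9.23] 23.707909522676175 [ 0.04  0.13 -0.99]
30 (520, 130, 35) [ 0.56  0.49 -0.44 -1.   -0.36] 5.684341886080802e-14
30 (600, 130, 35) [ 0.49  0.6  -0.23 -0.78 -0.39] 1.1368683772161603e-13
30 (650, 100, 35) [ 0.41  0.67 -0.1  -0.64 -0.4 ] 1.1368683772161603e-13
30 (657, 209, 105) [ 0.55  0.63  0.03 -0.54 -0.61] 1.3322676295501878e-13
30 (657, 209, 130) [ 0.55  0.6   0.05 -0.51 -0.65] 9.094947017729282e-13
30 (657, 209, 111) [ 0.55  0.62  0.04 -0.53 -0.62] 2.2737367544323206e-13
38 (520, 130, 35) [ 0.56  0.49 -0.44 -1.39 -0.38] 8.526512829121202e-14
38 (600, 130, 35) [ 0.49  0.6  -0.23 -1.16 -0.37] 3.552713678800501e-14
38 (650, 100, 35) [ 0.41  0.67 -0.11 -1.   -0.35] 1.1368683772161603e-13
38 (657, 209, 105) [ 0.55  0.63  0.03 -0.77 -0.55] 1.249000902703301e-13
38 (657, 209, 130) [ 0.55  0.6   0.05 -0.72 -0.58] 1.1368683772161603e-13
38 (657, 209, 111) [ 0.55  0.62  0.03 -0.76 -0.55] 5.828670879282072e-14
45 (520, 130, 35) [ 0.56  0.49 -0.45 -1.67 -0.44] 6.661338147750939e-14
45 (600, 130, 35) [ 0.49  0.6  -0.24 -1.49 -0.39] 9.2
[... 1020 characters left out ...]
  0.53 -0.64  1.92 -0.41] 1.0658141036401503e-13
38 (657, 209, 105) [ 0.76  0.45 -0.49  1.29 -0.5 ] 5.684341886080802e-14
38 (657, 209, 130) [ 0.76  0.41 -0.47  1.19 -0.51] 1.1368683772161603e-13
38 (657, 209, 111) [ 0.76  0.44 -0.48  1.26 -0.5 ] 1.1368683772161603e-13
45 (520, 130, 35) [ 0.94  0.49 -1.    2.05 -0.74] 1.3322676295501878e-13
45 (600, 130, 35) [ 0.77  0.53 -0.8   2.05 -0.64] 2.6523898690730694
45 (650, 100, 35) [ 0.64  0.55 -0.69  2.05 -0.57] 7.576359670222924
45 (657, 209, 105) [ 0.8   0.46 -0.57  1.61 -0.58] 9.992007221626409e-14
45 (657, 209, 130) [ 0.8   0.42 -0.55  1.51 -0.58] 1.1368683772161603e-13
45 (657, 209, 111) [ 0.8   0.45 -0.56  1.59 -0.58] 1.4210854715202004e-13
```

Run:
```python
from k import *
np.set_printoptions(precision=2,suppress=True)
p=fit(-1).x;s=-1;y=np.radians(85.6)
for th in(35,45):
    t=np.radians(th);z=np.array([np.sin(t)*np.cos(y),np.sin(t)*np.sin(y),-np.cos(t)])
    for P in((560,90,35),(590,90,35),(590,90,120),(657,205,111),(640,205,140)):
        print(th,P,*[ik(np.array(P),z,p,s,x0) for x0 in((.4,.3,-.3,-.5,-.7),(.3,.6,-.3,-2.9,-.7))])
```

```text
35 (560, 90, 35) (array([ 0.14,  0.59, -0.44, -1.05, -0.7 ]), np.float64(6.661338147750939e-14)) (array([ 0.14,  0.59, -0.44, -1.05, -0.7 ]), np.float64(3.410605131648481e-13))
35 (590, 90, 35) (array([ 0.13,  0.62, -0.36, -1.01, -0.73]), np.float64(1.1368683772161603e-13)) (array([ 0.13,  0.62, -0.36, -1.01, -0.73]), np.float64(3.410605131648481e-13))
35 (590, 90, 120) (array([ 0.13,  0.5 , -0.31, -0.86, -0.83]), np.float64(5.684341886080801e-13)) (array([ 0.13,  0.5 , -0.31, -0.86, -0.83]), np.float64(3.4139358007223564e-12))
35 (657, 205, 111) (array([ 0.3 ,  0.59, -0.15, -0.86, -0.78]), np.float64(1.2989609388114332e-12)) (array([ 0.3 ,  0.59, -0.15, -0.86, -0.78]), np.float64(1.3322676295501878e-13))
35 (640, 205, 140) (array([ 0.3 ,  0.53, -0.18, -0.84, -0.8 ]), np.float64(1.9895196601282805e-13)) (array([ 0.3 ,  0.53, -0.18, -0.84, -0.8 ]), np.float64(2.2737367544323206e-13))
45 (560, 90, 35) (array([ 0.06,  0.65, -0.44, -1.24, -0.83]), np.float64(1.1368683772161603e-13)) (array([ 0.06,  0.65, -0.44, -1.24, -0.83]), np.float64(2.1600499167107046e-12))
45 (590, 90, 35) (array([ 0.06,  0.68, -0.36, -1.2 , -0.85]), np.float64(1.1368683772161603e-13)) (array([ 0.06,  0.68, -0.36, -1.2 , -0.85]), np.float64(1.1368683772161603e-13))
45 (590, 90, 120) (array([ 0.06,  0.55, -0.32, -1.07, -0.92]), np.float64(4.547473508864641e-13)) (array([ 0.06,  0.55, -0.32, -1.07, -0.92]), np.float64(9.947598300641403e-14))
45 (657, 205, 111) (array([ 0.23,  0.63, -0.19, -1.12, -0.84]), np.float64(1.5404344466674047e-13)) (array([ 0.23,  0.63, -0.19, -1.12, -0.84]), np.float64(2.2737367544323206e-13))
45 (640, 205, 140) (array([ 0.24,  0.57, -0.21, -1.1 , -0.86]), np.float64(1.1368683772161603e-13)) (array([ 0.24,  0.57, -0.21, -1.1 , -0.86]), np.float64(1.1368683772161603e-13))
```

>>> servo_tool(
  rows=[
    [0,0,0,0,-8,0,0],
    [0,2,-2.5,0,0,0,-1.7],
    [0,2,-2.5,0,0,0,0],
    [0,0,0,4,0,0,0],
    [0,0,0,4,0,0,0],
    [0,0,0,4,0,0,0],
    [0,0,0,3,0,0,0],
    [0,0,0,2,0,0,0],
    [0,0,0,0,0,0,0],
    [0,0,0,0,0,0,0],
  ],
)

```text
clock: 10.4
position: [567.6, 82.1, 182.7]
ee_rot: [-0.679, 0.734, -0.0, 0.0]
contact_force: [-0.5, 0.0, -1.6]
gripper_width: 4.1
```

Run:
```python
from h import *
st();to((575,85,160))
```

```text
10.4 [567.6  82.1 182.7] F [-0.5  0.  -1.6] w 4.1 j [ 0.43  0.35 -0.21  0.   -1.01 -0.5 ]
toolx [-0.077 -0.997 -0.   ] y [-0.997  0.077 -0.001] z [ 0.001 -0.    -1.   ]
to (575, 85, 160) n 1 each [-0.35 -0.71  2.27] total [-0.35 -0.71  2.27]
```

>>> servo_tool(
  rows=[
    [0,0,0,1.2,0,0,0],
    [0,0,0,0.6,0,0,0],
    [0,0,0,0.3,0,0,0],
    [0,0,0,0.2,0,0,0],
    [0,0,0,0,0,0,0],
  ],
)

```text
clock: 10.9
position: [566.1, 82.4, 159.3]
ee_rot: [-0.68, 0.734, 0.0, -0.0]
contact_force: [-0.0, 0.4, -2.9]
gripper_width: 3.9
```

>>> servo_tool(
  rows=[
    [0,0,0,0.1,0,0,0],
    [0,0,0,0.1,0,0,0],
    [0,0,0,0,0,0,0],
    [0,0,0,0,0,0,0],
  ],
)

```text
clock: 11.3
position: [567.2, 82.5, 158.7]
ee_rot: [-0.68, 0.733, -0.001, 0.001]
contact_force: [0.2, -0.1, 4.7]
gripper_width: 4.2
```

Contact (force went from -2.9 to +4.7 N). Releasing and rising clear.

>>> servo_tool(
  rows=[
    [0.15,0,0,0,0,0,0],
    [0.3,0,0,0,0,0,0],
    [0.5,0,0,0,0,0,0],
    [0.5,0,0,-1,0,0,0],
    [0.5,0,0,-3,0,0,0],
    [0.5,0,0,-4,0,0,0],
    [0.9,0,0,-3,0,0,0],
  ],
)

```text
clock: 12.0
position: [566.7, 82.4, 270.4]
ee_rot: [-0.68, 0.734, -0.001, 0.001]
contact_force: [1.1, 0.7, 0.4]
gripper_width: 55.9
```

>>> servo_tool(
  rows=[
    [0.9,5,0,0,0,0,0],
    [0.9,5,0,0,0,0,0],
    [0.9,5,0,0,0,-8.5,0],
    [0.9,0,0,0,0,-8.5,0],
    [0.9,0,0,0,0,-8.5,0],
    [0.9,0,0,0,0,-8.5,0],
    [0.9,0,0,0,0,-8.5,0],
    [0.9,0,0,0,0,-2.5,0],
    [0.9,0,0,0,0,0,0],
  ],
)

```text
clock: 12.9
position: [554.6, -69.0, 266.3]
ee_rot: [-0.626, 0.679, 0.26, 0.28]
contact_force: [-0.4, -0.1, -0.3]
gripper_width: 76.5
```

Run:
```python
from h import *
st()
a=snap('scene','s3');b=snap('top','t3')
w=np.array([567,82.5])
def tile(d,c,h):
    u,v=np.round(c).astype(int);u0,v0=u-h*2//3*2//2,v-h//2
    W=h*4//3; im=cv2.resize(d['image'][v0:v0+h,u0:u0+W,::-1],(400,300),interpolation=cv2.INTER_CUBIC);s=300/h
    im=cv2.convertScaleAbs(im,alpha=1.4)
    for q in range((u0+9)//10*10,u0+W,10): cv2.putText(im,str(q),(int((q-u0)*s)-8,10),0,.32,(0,255,255),1);cv2.line(im,(int((q-u0)*s),12),(int((q-u0)*s),16),(0,255,255),1)
    for q in range((v0+9)//10*10,v0+h,10): cv2.putText(im,str(q),(5,int((q-v0)*s)+3),0,.32,(0,255,255),1);cv2.line(im,(0,int((q-v0)*s)),(4,int((q-v0)*s)),(0,255,255),1)
    return im
cv2.imwrite('pics/v4.png',np.vstack([np.hstack([tile(a,proj(a,(*w,70)),75),tile(b,proj(b,(*w,70)),60)]),np.hstack([tile(a,proj(a,(662,209,240)),60),tile(b,proj(b,(662,209,230)),60)])]))
for P in((*w,55),(*w,170)):print(proj(a,P),proj(b,P))
```

```text
12.9 [554.6 -69.  266.3] F [-0.4 -0.1 -0.3] w 76.5 j [-0.27  0.39  0.13 -0.77 -1.52  0.32]
toolx [-0.058 -0.705 -0.707] y [-0.997  0.079  0.002] z [ 0.055  0.705 -0.707]
[316.68845169 231.61856479] [200.4217449 210.3531224]
[322.27144223 208.08706665] [194.45787786 203.05904762]
```

View pics/v4.png

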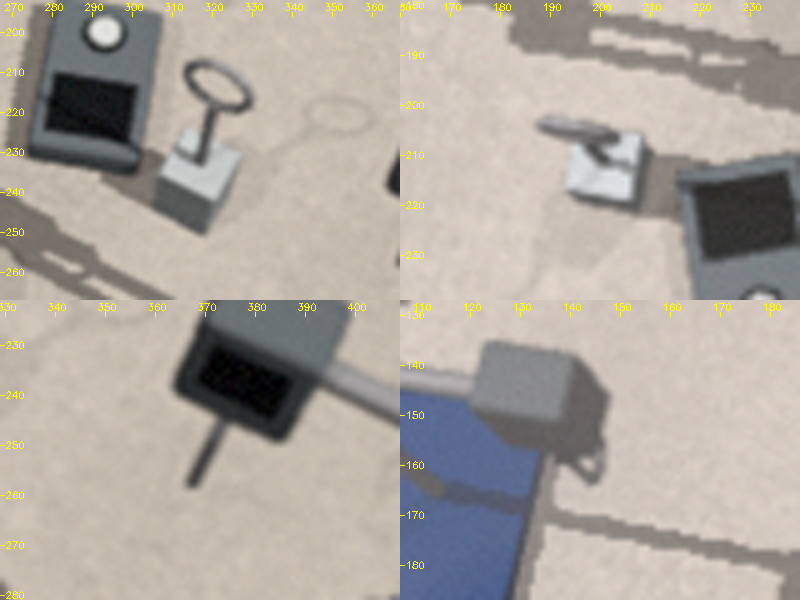

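The mass stands upright at scene (317,232) where I put it, well clear, and the hook hangs free. I'll now grip the block leaning 45° from the stand's -y side, so the jaws act along x.

Run:
```python
from h import *
z=np.array([.055,.705,-.707]);T=np.array([567,83.1,30.5])
to(T-120*z);to(T)
```

```text
to [560.4   -1.5  115.34] n 4 each [ 1.52 -0.01  3.86] total [ 6.07 -0.05 15.46]
to [567.   83.1  30.5] n 6 each [ 1.01 -0.01  4.58] total [ 6.05 -0.05 27.46]
```

>>> servo_tool(
  rows=[
    [0.9,3,0,0,0,0,0],
    [0.9,3.05,0,0,0,0,0],
    [0.9,0,0,4,0,0,0],
    [0.9,0,0,4,0,0,0],
    [0.9,0,0,4,0,0,0],
    [0.9,0,0,4,0,0,0],
    [0.9,0,0,4,0,0,0],
    [0.9,0,0,3,0,0,0],
    [0.9,0,0,2,0,0,0],
    [0.9,0,0,1,0,0,0],
    [0.9,0,0,0,0,0,0],
    [0.9,0,0,0,0,0,0],
  ],
)

```text
clock: 14.2
position: [566.2, 73.0, 41.6]
ee_rot: [-0.628, 0.678, 0.259, 0.281]
contact_force: [-0.5, -0.2, 0.2]
gripper_width: 76.8
```

Run:
```python
from h import *
st();to((567,83.1,30.5))
```

```text
14.2 [566.2  73.   41.6] F [-0.5 -0.2  0.2] w 76.8 j [-0.06  0.62 -0.11 -0.94 -1.07  0.56]
toolx [-0.052 -0.706 -0.706] y [-0.997  0.076 -0.002] z [ 0.055  0.704 -0.708]
to (567, 83.1, 30.5) n 1 each [ 0.07 -0.    1.5 ] total [ 0.07 -0.    1.5 ]
```

>>> servo_tool(
  rows=[
    [0.9,0,0,1,0,0,0],
    [0.9,0,0,0.5,0,0,0],
    [0.9,0,0,0,0,0,0],
    [0.4,0,0,0,0,0,0],
    [0.3,0,0,0,0,0,0],
    [0.3,0,0,0,0,0,0],
    [0.3,0,0,0,0,0,0],
    [0.3,0,0,0,0,0,0],
  ],
)

```text
clock: 15.0
position: [566.7, 83.7, 30.3]
ee_rot: [-0.628, 0.678, 0.259, 0.281]
contact_force: [0.1, -2.1, 1.0]
gripper_width: 39.3
```

>>> servo_tool(
  rows=[
    [0,0,0,0,0,0,0],
    [0,0,0,0,0,0,0],
    [0,0,0,0,0,0,0],
  ],
)

```text
clock: 15.3
position: [566.6, 83.7, 30.3]
ee_rot: [-0.628, 0.678, 0.26, 0.281]
contact_force: [-0.2, -3.0, 3.8]
gripper_width: 39.5
```

>>> servo_tool(
  rows=[
    [0,-0.5,0,-0.5,0,0,0],
    [0,-1.5,0,-1.5,0,0,0],
    [0,-2,0,-2,0,0,0],
    [0,-1.6,0,-1.6,0,0,0],
    [0,0,0,0,0,0,0],
    [0,0,0,0,0,0,0],
  ],
)

```text
clock: 15.9
position: [565.5, 84.6, 108.9]
ee_rot: [-0.628, 0.678, 0.26, 0.28]
contact_force: [-0.2, 0.2, -3.1]
gripper_width: 39.7
```

Run:
```python
from h import *
st();to((605,214,109));
```

```text
15.9 [565.5  84.6 108.9] F [-0.2  0.2 -3.1] w 39.7 j [-0.03  0.51 -0.09 -0.9  -1.13  0.43]
toolx [-0.055 -0.705 -0.707] y [-0.997  0.076  0.001] z [ 0.053  0.705 -0.707]
to (605, 214, 109) n 3 each [-3.12 -0.98  3.11] total [-9.35 -2.95  9.32]
```

>>> servo_tool(
  rows=[
    [0,-1,-0.3,1,0,0,0],
    [0,-2,-0.6,2,0,0,0],
    [0,-2.2,-0.7,2.2,0,0,0],
    [0,-2.2,-0.7,2.2,0,0,0],
    [0,-1.4,-0.5,1.4,0,0,0],
    [0,-0.5,-0.15,0.5,0,0,0],
    [0,0,0,0,0,0,0],
    [0,0,0,0,0,0,0],
  ],
)

```text
clock: 16.7
position: [605.0, 212.5, 108.0]
ee_rot: [-0.628, 0.678, 0.26, 0.28]
contact_force: [1.3, -0.8, -2.6]
gripper_width: 39.0
```

```bash
cat > v.py <<'E'
from h import *
import sys
n=sys.argv[1];h=int(sys.argv[2])if len(sys.argv)>2 else 60
st();to((616.6,214,109))
a=snap('scene','s'+n);b=snap('top','t'+n)
def tile(d,c):
    W=h*4//3;u,v=np.round(c).astype(int);u0,v0=u-W//2,v-h//2
    im=cv2.resize(d['image'][v0:v0+h,u0:u0+W,::-1],(400,300),interpolation=cv2.INTER_CUBIC);s=300/h
    im=cv2.convertScaleAbs(im,alpha=1.8)
    for q in range((u0+9)//10*10,u0+W,10): cv2.putText(im,str(q),(int((q-u0)*s)-8,10),0,.32,(0,255,255),1);cv2.line(im,(int((q-u0)*s),12),(int((q-u0)*s),16),(0,255,255),1)
    for q in range((v0+9)//10*10,v0+h,10): cv2.putText(im,str(q),(5,int((q-v0)*s)+3),0,.32,(0,255,255),1);cv2.line(im,(0,int((q-v0)*s)),(4,int((q-v0)*s)),(0,255,255),1)
    return im
cv2.imwrite('pics/v'+n+'.png',np.hstack([tile(a,proj(a,(650,209,230))),tile(b,proj(b,(645,209,230)))]))
p=read_state()['position'];r=p+[0,-1.2,139.7]
print('pred ring ctr s,t',proj(a,r-[0,0,20]),proj(b,r-[0,0,20]),'seat',proj(a,(661.5,209.5,230)),proj(b,(661.5,209.5,230)),'tip',proj(a,(650.5,210.3,240)),proj(b,(650.5,210.3,240)),'bowl',proj(a,(661.5,209.5,221)),proj(b,(661.5,209.5,221)))
E
python3 v.py 5
```

```text
16.7 [605.  212.5 108. ] F [ 1.3 -0.8 -2.6] w 39.0 j [ 0.18  0.55 -0.01 -0.93 -1.02  0.26]
toolx [-0.056 -0.706 -0.706] y [-0.997  0.076  0.002] z [ 0.052  0.704 -0.708]
to (616.6, 214, 109) n 1 each [-0.24 -1.14  0.1 ] total [-0.24 -1.14  0.1 ]
pred ring ctr s,t [377.14639802 231.34982215] [142.15463675 179.2536918 ] seat [368.22108093 253.24569649] [145.74649326 157.64566514] tip [371.43496327 246.67274091] [143.71195738 160.65284764] bowl [367.252877   255.15603025] [146.69026904 158.68865626]
```

View pics/v5.png

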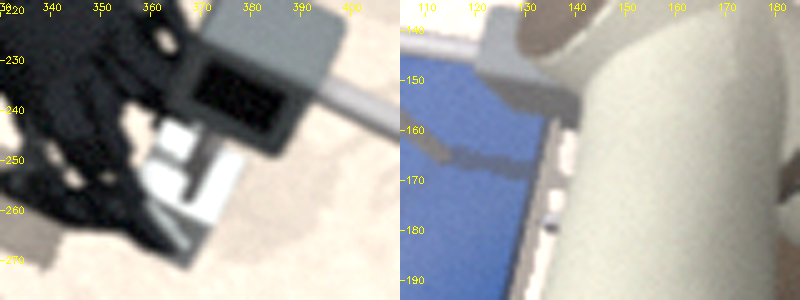

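The scene view shows the block held at (367,262) with the hook's shank ending at (367,257). The arm hides the top view and the sensor hides the ring, so I'll advance by pose and force.

>>> servo_tool(
  rows=[
    [0,-0.2,-0.5,0.1,0,0,0],
    [0,0,-1,0,0,0,0],
    [0,0,-1,0,0,0,0],
    [0,0,-0.5,0,0,0,0],
    [0,0,0,0,0,0,0],
    [0,0,0,0,0,0,0],
  ],
)

```text
clock: 17.4
position: [635.7, 212.8, 109.6]
ee_rot: [-0.628, 0.678, 0.26, 0.28]
contact_force: [0.8, 0.1, -3.0]
gripper_width: 39.4
```

>>> servo_tool(
  rows=[
    [0,0,-0.4,0,0,0,0],
    [0,0,0,0,0,0,0],
  ],
)

```text
clock: 17.6
position: [640.1, 212.5, 109.9]
ee_rot: [-0.628, 0.678, 0.26, 0.281]
contact_force: [-0.8, -1.1, -2.3]
gripper_width: 39.5
```

>>> servo_tool(
  rows=[
    [0,0,-0.4,0,0,0,0],
    [0,0,0,0,0,0,0],
  ],
)

```text
clock: 17.8
position: [643.9, 212.3, 109.9]
ee_rot: [-0.628, 0.678, 0.26, 0.281]
contact_force: [-1.1, 0.4, -2.9]
gripper_width: 39.4
```

>>> servo_tool(
  rows=[
    [0,0,-0.4,0,0,0,0],
    [0,0,0,0,0,0,0],
  ],
)

```text
clock: 18.0
position: [648.0, 211.9, 109.8]
ee_rot: [-0.628, 0.678, 0.26, 0.281]
contact_force: [-1.3, -0.2, -2.4]
gripper_width: 39.7
```

>>> servo_tool(
  rows=[
    [0,0,-0.4,0,0,0,0],
    [0,0,0,0,0,0,0],
  ],
)

```text
clock: 18.2
position: [652.1, 211.5, 109.7]
ee_rot: [-0.628, 0.678, 0.26, 0.281]
contact_force: [-1.8, 0.6, -3.6]
gripper_width: 39.4
```

>>> servo_tool(
  rows=[
    [0,0,-0.4,0,0,0,0],
    [0,0,0,0,0,0,0],
  ],
)

```text
clock: 18.4
position: [656.2, 211.1, 109.6]
ee_rot: [-0.628, 0.678, 0.26, 0.281]
contact_force: [-0.9, -0.2, -3.7]
gripper_width: 39.6
```

>>> servo_tool(
  rows=[
    [0,0,-0.3,0,0,0,0],
    [0,0,0,0,0,0,0],
  ],
)

```text
clock: 18.6
position: [659.1, 210.9, 109.6]
ee_rot: [-0.628, 0.678, 0.26, 0.281]
contact_force: [-1.3, -0.0, -4.7]
gripper_width: 39.6
```

>>> servo_tool(
  rows=[
    [0,0,-0.2,0,0,0,0],
    [0,0,0,0,0,0,0],
  ],
)

```text
clock: 18.8
position: [661.0, 210.8, 109.8]
ee_rot: [-0.628, 0.678, 0.26, 0.281]
contact_force: [-0.2, 0.0, -3.7]
gripper_width: 39.5
```

>>> servo_tool(
  rows=[
    [0,0,-0.2,0,0,0,0],
    [0,0,0,0,0,0,0],
  ],
)

```text
clock: 19.0
position: [663.0, 210.7, 109.8]
ee_rot: [-0.628, 0.678, 0.26, 0.281]
contact_force: [-1.6, -0.7, -4.0]
gripper_width: 39.3
```

>>> servo_tool(
  rows=[
    [0,0,-0.2,0,0,0,0],
    [0,0,0,0,0,0,0],
  ],
)

```text
clock: 19.2
position: [664.7, 210.6, 109.8]
ee_rot: [-0.628, 0.678, 0.26, 0.281]
contact_force: [-2.1, -0.3, -3.3]
gripper_width: 39.3
```

>>> servo_tool(
  rows=[
    [0,0,-0.2,0,0,0,0],
    [0,0,0,0,0,0,0],
  ],
)

```text
clock: 19.4
position: [665.1, 210.7, 109.7]
ee_rot: [-0.629, 0.677, 0.261, 0.28]
contact_force: [-7.4, -0.8, -1.1]
gripper_width: 39.3
```

>>> servo_tool(
  rows=[
    [0,0,-0.2,0,0,0,0],
    [0,0,0,0,0,0,0],
  ],
)

```text
clock: 19.6
position: [665.3, 210.8, 109.7]
ee_rot: [-0.63, 0.676, 0.263, 0.279]
contact_force: [-12.3, -0.3, -1.0]
gripper_width: 39.5
```

```bash
python3 v.py 6 70
```

```text
19.6 [665.3 210.8 109.7] F [-12.3  -0.3  -1. ] w 39.5 j [ 0.17  0.62  0.14 -0.9  -1.08  0.21]
toolx [-0.052 -0.705 -0.707] y [-0.998  0.069  0.004] z [ 0.046  0.706 -0.707]
to (616.6, 214, 109) n 2 each [0.04 2.44 0.03] total [0.08 4.88 0.05]
pred ring ctr s,t [367.6098004  254.98705909] [145.99002701 156.27193026] seat [368.22108093 253.24569649] [145.74649326 157.64566514] tip [371.43496327 246.67274091] [143.71195738 160.65284764] bowl [367.252877   255.15603025] [146.69026904 158.68865626]
```

View pics/v6.png

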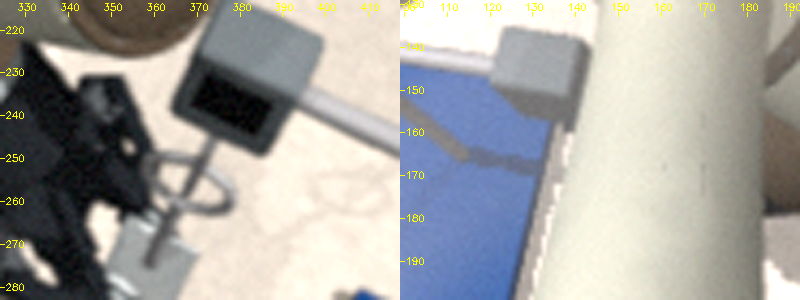

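Force jumped to 12 N at x≈665: the ring bar is against the hook's shank, so the seat is at x≈660. In the picture the ring at (368,256) surrounds the shank. Backing off 5 mm and lowering into the bowl.

>>> servo_tool(
  rows=[
    [0,0,0.4,0,0,0,0],
    [0,0,0.4,0,0,0,0],
    [0,0,0,0,0,0,0],
    [0,0.4,0,0.4,0,0,0],
    [0,0.4,0,0.4,0,0,0],
    [0,0.3,0,0.3,0,0,0],
    [0,0,0,0,0,0,0],
    [0,0,0,0,0,0,0],
  ],
)

```text
clock: 20.5
position: [661.1, 210.8, 94.1]
ee_rot: [-0.628, 0.678, 0.26, 0.281]
contact_force: [-0.2, -0.4, -3.2]
gripper_width: 39.3
```

>>> servo_tool(
  rows=[
    [0,0.15,0,0.15,0,0,0],
    [0,0,0,0,0,0,0],
    [0,0,0,0,0,0,0],
  ],
)

```text
clock: 20.8
position: [660.8, 210.9, 92.3]
ee_rot: [-0.628, 0.678, 0.26, 0.281]
contact_force: [-0.6, -0.3, -1.8]
gripper_width: 39.1
```

>>> servo_tool(
  rows=[
    [0,0.1,0,0.1,0,0,0],
    [0,0,0,0,0,0,0],
    [0,0,0,0,0,0,0],
  ],
)

```text
clock: 21.1
position: [660.8, 210.9, 90.9]
ee_rot: [-0.628, 0.678, 0.26, 0.281]
contact_force: [0.3, 0.4, -3.2]
gripper_width: 39.3
```

>>> servo_tool(
  rows=[
    [0,0.05,0,0.05,0,0,0],
    [0,0,0,0,0,0,0],
    [0,0,0,0,0,0,0],
  ],
)

```text
clock: 21.4
position: [661.0, 211.0, 90.6]
ee_rot: [-0.628, 0.678, 0.26, 0.281]
contact_force: [-0.2, -0.6, -1.3]
gripper_width: 39.2
```

>>> servo_tool(
  rows=[
    [0,0.05,0,0.05,0,0,0],
    [0,0,0,0,0,0,0],
    [0,0,0,0,0,0,0],
  ],
)

```text
clock: 21.7
position: [661.1, 211.1, 90.4]
ee_rot: [-0.628, 0.677, 0.26, 0.281]
contact_force: [-1.5, 0.9, 3.3]
gripper_width: 39.3
```

>>> servo_tool(
  rows=[
    [0,0.05,0,0.05,0,0,0],
    [0,0,0,0,0,0,0],
    [0,0,0,0,0,0,0],
  ],
)

```text
clock: 22.0
position: [661.3, 211.3, 90.3]
ee_rot: [-0.628, 0.677, 0.26, 0.282]
contact_force: [-1.3, 0.9, 5.5]
gripper_width: 39.4
```

Seated at exactly the expected height (TCP z 90.4). Easing off the preload and opening gently.

>>> servo_tool(
  rows=[
    [0,-0.06,0,-0.06,0,0,0],
    [0,0,0,0,0,0,0],
    [0.47,0,0,0,0,0,0],
    [0.5,0,0,0,0,0,0],
    [0.55,0,0,0,0,0,0],
    [0.6,0,0,0,0,0,0],
    [0.7,0,0,0,0,0,0],
    [0.8,0,0,0,0,0,0],
    [0.9,0,0,0,0,0,0],
    [0.9,0,0,0,0,0,0],
    [0.9,0,0,0,0,0,0],
  ],
)

```text
clock: 23.1
position: [660.7, 210.9, 89.5]
ee_rot: [-0.628, 0.678, 0.26, 0.281]
contact_force: [0.6, -0.4, 1.1]
gripper_width: 77.0
```

>>> servo_tool(
  rows=[
    [0.9,0,0,-0.5,0,0,0],
    [0.9,0,0,-1.5,0,0,0],
    [0.9,0,0,-2.5,0,0,0],
    [0.9,0,0,-3,0,0,0],
    [0.9,0,0,-4,0,0,0],
    [0.9,0,0,-4,0,0,0],
    [0.9,3,0,-3,0,0,0],
    [0.9,4,1,0,0,0,0],
    [0.9,0,4,0,0,0,0],
    [0.9,0,4,0,0,0,0],
    [0.9,0,4,0,0,0,0],
    [0.9,0,4,0,0,0,0],
  ],
)

```text
clock: 24.3
position: [476.0, 43.3, 171.6]
ee_rot: [-0.628, 0.678, 0.259, 0.281]
contact_force: [0.1, 0.7, 1.2]
gripper_width: 76.8
```

```bash
python3 v.py 7 70
```

```text
24.3 [476.   43.3 171.6] F [0.1 0.7 1.2] w 76.8 j [-0.11  0.32 -0.23 -0.85 -1.22  0.43]
toolx [-0.054 -0.706 -0.707] y [-0.997  0.077 -0.001] z [ 0.055  0.704 -0.708]
to (616.6, 214, 109) n 5 each [-1.68 -2.54  3.45] total [ -8.38 -12.7   17.23]
pred ring ctr s,t [327.8629592  139.16929342] [199.07275106 235.83915546] seat [368.22108093 253.24569649] [145.74649326 157.64566514] tip [371.43496327 246.67274091] [143.71195738 160.65284764] bowl [367.252877   255.15603025] [146.69026904 158.68865626]
```

View pics/v7.png

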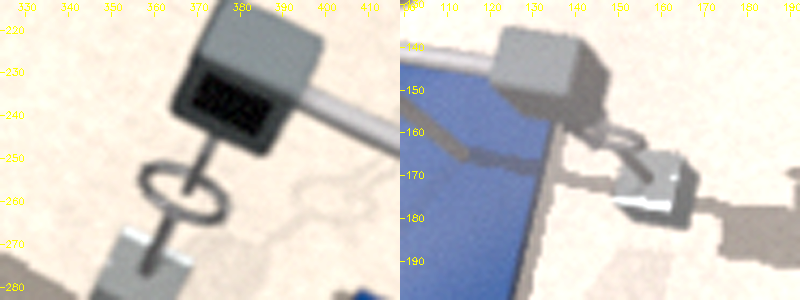

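The mass hangs from the hook: the ring at scene (367,258) surrounds the hook wire and the arm is clear. I'll let the swing die out, then check by frame difference.

>>> servo_tool(
  rows=[
    [0.9,0,0,0,0,0,0],
    [0.9,0,0,0,0,0,0],
    [0.9,0,0,0,0,0,0],
    [0.9,0,0,0,0,0,0],
    [0.9,0,0,0,0,0,0],
    [0.9,0,0,0,0,0,0],
    [0.9,0,0,0,0,0,0],
    [0.9,0,0,0,0,0,0],
    [0.9,0,0,0,0,0,0],
    [0.9,0,0,0,0,0,0],
    [0.9,0,0,0,0,0,0],
    [0.9,0,0,0,0,0,0],
  ],
)

```text
clock: 25.6
position: [477.5, 44.1, 170.9]
ee_rot: [-0.628, 0.678, 0.26, 0.281]
contact_force: [-0.5, 0.5, 1.1]
gripper_width: 76.8
```

>>> servo_tool(
  rows=[
    [0.9,0,0,0,0,0,0],
    [0.9,0,0,0,0,0,0],
    [0.9,0,0,0,0,0,0],
    [0.9,0,0,0,0,0,0],
    [0.9,0,0,0,0,0,0],
    [0.9,0,0,0,0,0,0],
    [0.9,0,0,0,0,0,0],
    [0.9,0,0,0,0,0,0],
    [0.9,0,0,0,0,0,0],
    [0.9,0,0,0,0,0,0],
    [0.9,0,0,0,0,0,0],
    [0.9,0,0,0,0,0,0],
  ],
)

```text
clock: 26.8
position: [477.5, 44.1, 170.9]
ee_rot: [-0.628, 0.678, 0.26, 0.281]
contact_force: [-0.2, 0.8, 0.8]
gripper_width: 77.2
```

>>> servo_tool(
  rows=[
    [0.9,0,0,0,0,0,0],
    [0.9,0,0,0,0,0,0],
    [0.9,0,0,0,0,0,0],
    [0.9,0,0,0,0,0,0],
    [0.9,0,0,0,0,0,0],
    [0.9,0,0,0,0,0,0],
    [0.9,0,0,0,0,0,0],
    [0.9,0,0,0,0,0,0],
    [0.9,0,0,0,0,0,0],
    [0.9,0,0,0,0,0,0],
    [0.9,0,0,0,0,0,0],
    [0.9,0,0,0,0,0,0],
  ],
)

```text
clock: 28.0
position: [477.5, 44.1, 170.9]
ee_rot: [-0.628, 0.678, 0.26, 0.281]
contact_force: [-0.5, -0.6, 0.2]
gripper_width: 77.0
```

Run:
```python
from h import *
F=[get_image('top')['image'].astype(float) for _ in range(24)]
print(read_state()['clock'])
c=lambda f:(f[:,:,:].sum(2)[155:185,148:172])
def cen(f):
    m=(f.min(2)>130)&(f.max(2)-f.min(2)<25);w=c(f)
    return w
base=[np.abs(c(F[i])-c(F[0])).mean().round(2) for i in range(24)]
ref=[np.abs(f.sum(2)[175:205,60:84]-F[0].sum(2)[175:205,60:84]).mean().round(2) for f in F]
print(base);print(ref)
for i in (4,8,12): print(cv2.phaseCorrelate(c(F[0]),c(F[i]))[0])
a=snap('scene','s8');b=snap('top','t8')
s0,t0=load('s0')['image'].astype(int),load('t0')['image'].astype(int)
for n,d,z0 in(('s',a['image'],s0),('t',b['image'],t0)): # spare, jar, beaker patches
    for nm,P in(('spare',((163,176),(358,221))),('jar',((161,239),(323,157))),('beaker',((237,267),(253,158)))):
        u,v=P[0] if n=='s' else P[1];sl=np.s_[v-12:v+13,u-12:u+13];print(n,nm,np.abs(d[sl].astype(int)-z0[sl]).mean().round(1))
def T(d,c,h):
    W=h*4//3;u0,v0=c[0]-W//2,c[1]-h//2;return cv2.convertScaleAbs(cv2.resize(d['image'][v0:v0+h,u0:u0+W,::-1],(400,300),interpolation=cv2.INTER_CUBIC),alpha=1.6)
cv2.imwrite('pics/v8.png',np.vstack([np.hstack([T(a,(368,255),36),T(b,(146,160),36)]),cv2.convertScaleAbs(np.hstack([cv2.resize(d['image'][:,:,::-1],(400,300)) for d in(a,b)]),alpha=1.3)]))
```

```text
29.2
[np.float64(0.0), np.float64(3.14), np.float64(3.15), np.float64(3.3), np.float64(3.32), np.float64(3.24), np.float64(3.15), np.float64(3.15), np.float64(3.22), np.float64(3.15), np.float64(3.22), np.float64(3.11), np.float64(3.36), np.float64(3.12), np.float64(3.19), np.float64(3.19), np.float64(3.09), np.float64(3.09), np.float64(3.29), np.float64(3.32), np.float64(3.18), np.float64(3.21), np.float64(3.21), np.float64(3.19)]
[np.float64(0.0), np.float64(2.95), np.float64(2.9), np.float64(2.8), np.float64(2.75), np.float64(2.84), np.float64(2.86), np.float64(2.85), np.float64(2.83), np.float64(2.83), np.float64(2.89), np.float64(2.88), np.float64(3.02), np.float64(2.94), np.float64(2.95), np.float64(2.94), np.float64(2.94), np.float64(2.92), np.float64(2.91), np.float64(2.84), np.float64(2.78), np.float64(2.89), np.float64(2.91), np.float64(2.85)]
(-0.025761863500044058, -0.02828785219948493)
(-0.049384818266025476, -0.009107721933810708)
(-0.018872147072666934, -0.06837648071549474)
s spare 14.2
s jar 12.1
s beaker 11.2
t spare 9.7
t jar 9.5
t beaker 14.9
```

View pics/v8.png

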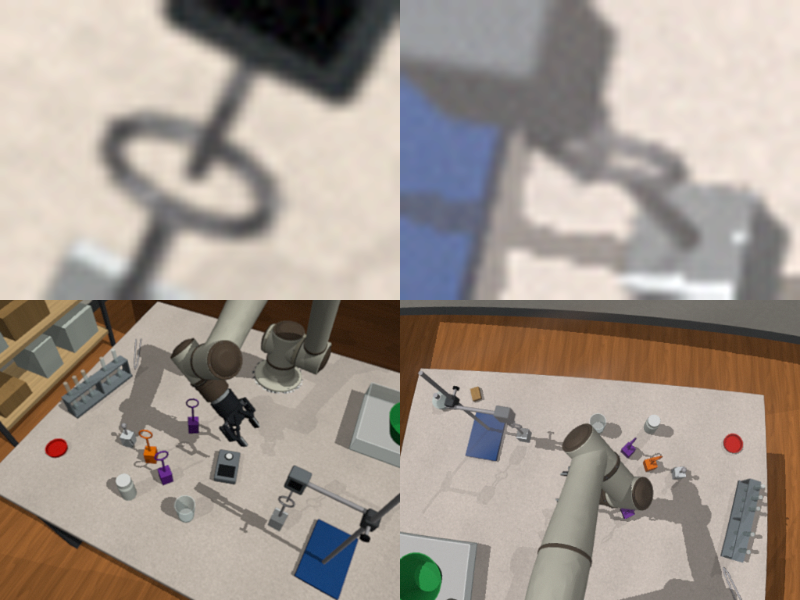

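The mass hangs still in the hook: no change beyond image noise over 1.2 s, and under 0.1 px shift. The spare, jar and beaker are at their original pixels, and the arm is clear. Handing in.

```bash
python3 -c "
from bench import *
print(job_done())"
```

```text
the job is handed in; nothing more can be done
None
```

The sensor was zeroed first, and the ring-topped aluminium mass now hangs still in the snap hook. I handed the job in at about 29 s of the 64 s limit.

- **Zeroing:** I pressed the key with the closed fingers while the hook was empty. It gave way at about 4 N and hit its stop after about 4 mm (14 N), and I then let it up.
- **Moving the mass:** A purple decoy blocked the leaning approach where the mass stood. I lifted the mass by its ring, set it down on clear bench and gripped its block there. I leaned 45° from the stand's -y side, not from -x as suggested, because that suits the arm's joints better.
- **Hanging:** I pushed the ring through the gate until it met the shank, which read 12 N at x≈665. I then backed off 5 mm and lowered it. It seated at the predicted height, 0.1 mm off.

**Last checks:**
- The ring surrounds the hook wire in both views, and the mass moved less than 0.1 px over 1.2 s.
- The arm is clear of everything.
- The ball-topped mass, jar and beaker look unmoved in the final pictures. My numeric comparison of those patches was inconclusive: it showed a difference of about 10 to 15 grey levels, which I put down to brightness and shadow changes.
- I did not see the gate itself shut. I inferred it from the seated height and from the mass staying hung after release.
- The two cameras disagreed by about 6 mm on the hook's x position. I settled it by touching the shank.

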